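# Set out the reagents and the covered beaker for a stirring run

### The job

Set up this lab bench for a stirring run: stand the yellow beaker in the middle of the stirrer's white plate and put the green lid on top of it, knob up, so that it covers it squarely. Stand the three bottles upright on the floor of the wooden tray, one to a compartment: the amber one in the end compartment nearest the stirrer, the blue-capped one in the other end compartment, and the red-capped one between them. Let go of everything, and leave the green stoppered flask and the wash bottle where they stand.

Things in the scene. Friction and masses are not known exactly. Their poses are not given: they have to be found in the camera images.
- amber_bottle: Brown glass (amber) reagent bottle with a black cap and a paper label. Origin: centre of its underside, z up. Round: 52 mm diameter straight body up to 68 mm height, sloping shoulder, 36 mm diameter cap from 82 to 98 mm; 98 mm tall in all. About 0.18 kg, loose, standing on the bench.
- blue_bottle: Clear glass reagent bottle with a blue cap and a paper label. Origin: centre of its underside, z up. Round: 52 mm diameter straight body up to 68 mm height, sloping shoulder, 36 mm diameter cap from 82 to 98 mm; 98 mm tall in all. About 0.18 kg, loose, standing on the bench.
- red_bottle: White plastic reagent bottle with a red cap and a paper label. Origin: centre of its underside, z up. Round: 52 mm diameter straight body up to 68 mm height, sloping shoulder, 36 mm diameter cap from 82 to 98 mm; 98 mm tall in all. About 0.18 kg, loose, standing on the bench.
- beaker: Open yellow plastic beaker, straight round wall, outer diameter 52 mm, 75 mm tall, wall 3 mm, no handle, about 0.12 kg, loose, standing upright on the bench at the start. Origin: centre of its underside, z up.
- lid: Flat round green lid, 68 mm diameter and 6 mm thick, smooth underside (no plug), with an upright black round knob 20 mm in diameter in its middle, from 6 to 42 mm height. About 0.06 kg, loose, lying knob up on the bench at the start. It lies flat across the beaker's rim. Origin: centre of its underside, z up, towards the knob.
- tray: Dark wooden tray fixed to the bench: 90 mm (its x) by 250 mm (its y), 25 mm high, outer walls 8 mm thick. Two partitions make three open compartments, 74 by 73 mm inside, in a row: centres at tray y = -81, 0 and 81 mm; floor 8 mm above the bench. Origin: centre of its underside, z up. It may stand left or right ahead of the robot, the stirrer on the other side; both turned up to 0.2 rad.
- stirrer: Magnetic stirrer fixed to the bench: blue housing 140 by 140 mm with a white square plate 120 by 120 mm on top, plate surface flat and 60 mm above the bench, two small black knobs on its front (its -x side). Origin: centre of its underside, right below the middle of the plate, z up.
- flask: Bystander: small green glass conical flask with a dark rubber stopper, 52 mm wide at its foot, 78 mm tall, loose, standing between tray and stirrer. Not to be moved. Origin: centre of its underside.
- wash_bottle: Bystander: white plastic wash bottle with a yellow collar and a thin bent spout, 66 mm diameter, 200 mm tall, loose, standing at the robot's right of everything else. Not to be moved. Origin: centre of its underside.

How it is judged:
By the outcome, as a careful person would: the job done as asked, in the order asked, and still so for the second after the job is handed in, with the robot touching nothing.
It also fails if it takes over 112 s, if anything falls off the work surface, if the arm or the gripper's body presses on something with over 40 N, if the wrist force passes 120 N, or if a joint passes its speed limit or range.

### The arm

A 7-joint arm with a two-finger parallel gripper is mounted at the origin on the work surface. World frame = base frame: x ahead of the robot, y to its left, z up, the work surface at z = 0. Lengths are in m, angles in rad, forces in N, time in s.
With the tool pointing down it reaches from about 0.35 to 0.9 m from the base axis. Payload 8.1 kg.
Tool frame: the origin (TCP) lies at the very end of the fingers, on their centre line; the grasp point (between the pads) lies 19 mm behind it (arm.tcp_to_grasp is the z of the grasp point in the tool frame, in m); z points along the fingers, y is the line along which they close (so a half turn about z gives the same grasp; the last joint's range is limited). The gripper opens to 92 mm and grips with 3 to 60 N. Pads are 19 mm wide; open, the fingers measure 130 mm over their backs; the gripper's body (75 mm by 190 mm) begins 47 mm behind the grasp point.
Start: joints at [-1.222, 0.434, 0.025, 1.573, -0.012, 1.134, -0.075], TCP at [0.273, 0.562, 0.227] pointing down, gripper open.
Joint ranges: [-2.62, 2.62], [-0.44, 2.09], [-1.27, 1.32], [0.08, 2.57], [-1.32, 4.46], [0.12, 2], [-2.74, 2.74]. Speed limits (rad/s): [2.22, 2.22, 3.01, 3.01, 3.14, 3.14, 3.14].

### API

Orientations are given as a rotation vector (axis times angle).
In Python, from cell import readout, vision, sign_off, arm gives the robot as it stands. The module is installed in compiled form; this text tells all that it offers.
- The arm moves only by the shell command python3 -m creep 'ROWS' [FORCE]. ROWS is JSON, a list of rows, each a list of 5 numbers: the shift along the tool's x, y, z in units of 4 cm (1.0 is 4 cm), then the turn about the tool's z in units of 4 degrees (1.0 is 4 degrees), then the opening, from 0 (shut) to 1 (fully open). A call has 1 to 12 rows; each row shifts and turns the commanded pose from where the row before left it, along the tool's axes as they then stand; what a row does not reach is not made up. A row lasts 1/8 s, in which the tool goes at most 62.5 mm and 10.7 degrees, less where a joint would pass 70% of its speed; a pose out of reach is approached as far as the arm can. A call with a number of a shift or a turn outside -1 to 1 is refused whole. A call with a gripper value outside its range is refused whole. The fingers move at their own pace and stop on an object; FORCE is the grip in N (left out, the last holds). Time passes only in rows, so rows that do not move let the fingers close. It gives the time, the measured TCP pose, the force, the opening and the grip force at its end, in the units of the state.
- readout.observe(): the state, without advancing time (a new reading comes with each control period).
- vision.get_image(name): name is "side" or "top"; returns a dict with "pixels" (384x512x3 uint8, blue, green, red), "z_map" (384x512 float32, m along the optical axis (not along the pixel's ray), 0 where there is no reading), "camera_matrix" (3x3 intrinsics, pixels), "position" and "rotation" of the camera in the world. Camera axes: x right, y up, looking along -z (the intrinsics and any distortion apply to the point x, -y, -z); pixel columns grow to the right and rows downward; lengths in m; the calibration is good to about 2 mm. A picture is of the moment at which its call begins.
- sign_off(): hands the job in; it is judged then, once.
The state is a dict: "clock": time; "joints": joint angles; "dq": joint speeds; "joint_efforts": joint torques, N m; "position": TCP position; "ee_rot": TCP orientation; "force": force on the tool from outside, world axes, zero at the start; "ft_torque": the same for the moment, N m; "width": opening from 0.0 (shut) to 1.0 (fully open); "gripper_force": force on a finger pad.
Only numpy, scipy, OpenCV 4.12 (cv2) and the standard library are available. Lean on these libraries where they do the work, as an engineer would, in place of code of your own. Each camera call takes 0.05 s, during which the arm holds its last target. There are 200 camera calls.

## Working session

There is one attempt and no reset: what is moved stays moved. The work goes in short steps, Python scripts to look and compute and a shell command to move; the robot and the scene stay as the last step left them, time stands still between calls to the robot, and variables do not carry over. Pictures are saved under pics/ and viewed, at most 14 in all, crops included, and the job is handed in when it is done.

```bash
mkdir -p pics; cat > h.py <<'E'
import numpy as np, cv2
from cell import readout, vision, arm
def pts(im):
    # world point for every pixel from the depth map
    z=im["z_map"]; K=np.array(im["camera_matrix"]); v,u=np.mgrid[:384,:512]
    c=np.stack([(u-K[0,2])/K[0,0]*z, -(v-K[1,2])/K[1,1]*z, -z],-1)
    return c@np.array(im["rotation"]).T+np.array(im["position"])
E
python3 - <<'E'
from h import *
s=readout.observe(); print({k:np.round(v,3).tolist() for k,v in s.items()}, arm.tcp_to_grasp)
for n in("top","side"):
    im=vision.get_image(n); cv2.imwrite(f"pics/{n}0.png",im["pixels"]); np.save(n+"0.npy",im,allow_pickle=True)
    print(n,im["position"],np.round(im["rotation"],3).tolist(),im["camera_matrix"],im.keys())
E
```

```text
{'clock': 0.0, 'joints': [-1.222, 0.435, 0.025, 1.574, -0.012, 1.134, -0.075], 'dq': [-0.001, -0.0, -0.001, -0.002, -0.001, -0.0, -0.0], 'joint_efforts': [-0.001, -66.785, 0.985, -31.447, -0.061, 0.043, 0.0], 'position': [0.273, 0.562, 0.226], 'ee_rot': [-0.704, -3.062, 0.002], 'force': [-0.149, 0.284, 0.54], 'ft_torque': [-0.002, 0.065, 0.005], 'gripper_force': 0.0, 'width': 1.001} -0.0188
top [ 0.41007113 -0.06896502  1.1554772 ] [0.067, -0.073, -1.586] [[374.55525503   0.         258.70506066]
 [  0.         374.55525503 186.16584956]
 [  0.           0.           1.        ]] dict_keys(['pixels', 'z_map', 'camera_matrix', 'position', 'rotation'])
side [ 0.42509139 -0.99374211  0.67060304] [0.955, -0.041, -0.069] [[351.53475873   0.         257.24980836]
 [  0.         351.53475873 188.8026377 ]
 [  0.           0.           1.        ]] dict_keys(['pixels', 'z_map', 'camera_matrix', 'position', 'rotation'])
```

View pics/top0.png

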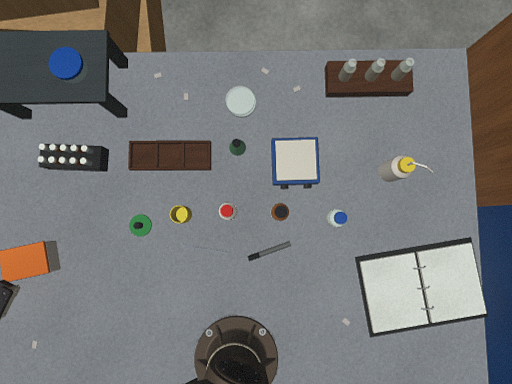

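View pics/side0.png

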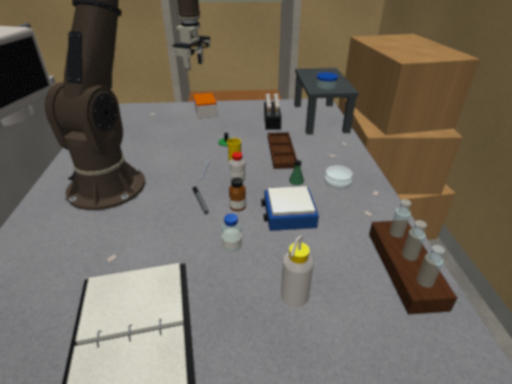

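The top view shows the lid at (140,225), the beaker at (180,214), and the red, amber and blue bottles at (227,211), (280,212) and (340,217). The tray is at (170,155), the stirrer plate at (296,161), the flask at (237,147) and the wash bottle at (400,168). The side view agrees. The tray is on the robot's left, so the amber bottle goes in the compartment at the right end.

```bash
cat > h.py <<'E'
import numpy as np, cv2
from cell import readout, vision, arm
def ray(im,uv,z):
    # intersect pixel rays with the plane at height z
    K=np.array(im["camera_matrix"]); R=cv2.Rodrigues(np.array(im["rotation"]))[0]; uv=np.atleast_2d(uv).astype(float)
    d=np.c_[(uv[:,0]-K[0,2])/K[0,0],-(uv[:,1]-K[1,2])/K[1,1],-np.ones(len(uv))]@R.T
    p=np.array(im["position"]); return p+d*((z-p[2])/d[:,2])[:,None]
def cloud(im):
    v,u=np.mgrid[:384,:512]; K=np.array(im["camera_matrix"]); z=im["z_map"]; R=cv2.Rodrigues(np.array(im["rotation"]))[0]
    return np.stack([(u-K[0,2])/K[0,0]*z,-(v-K[1,2])/K[1,1]*z,-z],-1)@R.T+np.array(im["position"])
# name: (top pixel, height band of the top face)
OBJ=dict(amber=((280,212),.088,.108,.098),blue=((340,217),.088,.108,.098),red=((227,211),.088,.108,.098),
 beaker=((180,214),.06,.085,.075),lid=((140,225),.003,.012,.006),tray=((170,155),.019,.031,.025),stirrer=((296,161),.05,.07,.06),flask=((237,147),.066,.09,.078))
def comp(m,px,r):
    n,l,st,c=cv2.connectedComponentsWithStats(m.astype(np.uint8)); 
    k=[i for i in range(1,n) if st[i,4]>8]
    return l,min(k,key=lambda i:np.hypot(*(c[i]-px))),st
def circ(im,m,z):
    v,u=np.nonzero(m); (c,r)=cv2.minEnclosingCircle(np.c_[u,v].astype(np.float32)); mean=ray(im,(u.mean(),v.mean()),z)[0]
    return np.round(mean,4),np.round(ray(im,c,z)[0],4),len(u)
E
python3 - <<'E'
from h import *
im=np.load("top0.npy",allow_pickle=True).item(); P=cloud(im)
print("bench z",np.median(P[230:240,300:330,2]))
near=lambda px,r:np.hypot(*(np.stack(np.meshgrid(np.arange(512),np.arange(384)),-1)-np.array(px)).transpose(2,0,1))<r
for n,(px,a,b,z) in OBJ.items():
    m=(P[...,2]>a)&(P[...,2]<b)&near(px,60 if n in("tray","stirrer") else 16)
    l,k,st=comp(m,px,0); m=l==k if n!="tray" else m
    v,u=np.nonzero(m); q=P[m]
    c,s,ang=cv2.minAreaRect((q[:,:2]*1000).astype(np.float32))
    print(n,"n",m.sum(),"ray mean",circ(im,m,z)[0],"encl",circ(im,m,z)[1],"cloud",q.mean(0).round(4),"rect",np.round(c,1),np.round(s,1),round(ang,1))
# colour based
hsv=cv2.cvtColor(im["pixels"],cv2.COLOR_BGR2HSV)
H,S,V=hsv.transpose(2,0,1)
for n,m in dict(tray=(V<95)&(S>90)&(H<15)&near((170,155),50),plate=(S<40)&(V>170)&near((296,161),40),red=(S>140)&((H<8)|(H>172))&near((227,211),15),blue=(S>130)&(H>100)&(H<125)&near((340,217),16),lid=(S>120)&(H>45)&(H<85)&near((140,225),20),beaker=(S>120)&(H>20)&(H<35)&near((180,214),20)).items():
    l,k,st=comp(m,OBJ.get(n,((296,161),))[0],0); m=l==k; v,u=np.nonzero(m)
    z=dict(tray=.025,plate=.06,red=.098,blue=.098,lid=.006,beaker=.075)[n]
    q=ray(im,np.c_[u,v],z)[:,:2]*1000; c,s,a=cv2.minAreaRect(q.astype(np.float32)); print(n,len(u),q.mean(0).round(1),np.round(c,1),np.round(s,1),round(a,1))
E
```

```text
bench z -0.0006810634378408009
amber n 124 ray mean [ 0.4311 -0.1335  0.098 ] encl [ 0.4311 -0.1335  0.098 ] cloud [ 0.4311 -0.1336  0.0976] rect [ 431.4 -133.2] [33.9 31.1] 89.2
blue n 131 ray mean [ 0.411  -0.3017  0.098 ] encl [ 0.4104 -0.3015  0.098 ] cloud [ 0.411  -0.3019  0.097 ] rect [ 411.1 -302.4] [33.4 34. ] 65.6
red n 125 ray mean [0.4364 0.0191 0.098 ] encl [0.4365 0.0191 0.098 ] cloud [0.4364 0.0191 0.0978] rect [436.7  19.3] [34.1 31.1] 89.3
beaker n 83 ray mean [0.4295 0.1586 0.075 ] encl [0.4292 0.1581 0.075 ] cloud [0.4296 0.1592 0.072 ] rect [429.6 158.4] [49.8 46.1] 89.1
lid n 311 ray mean [0.3977 0.289  0.006 ] encl [0.3972 0.2871 0.006 ] cloud [0.3977 0.289  0.0061] rect [399.  288.1] [70.3 66.8] 88.7
tray n 732 ray mean [0.6066 0.2007 0.025 ] encl [0.574  0.1974 0.025 ] cloud [0.607  0.201  0.0239] rect [542.9 199.4] [250.6 223.9] 89.0
stirrer n 1672 ray mean [ 0.5831 -0.1844  0.06  ] encl [ 0.5862 -0.1858  0.06  ] cloud [ 0.5832 -0.1845  0.0595] rect [ 583.8 -183.8] [131.3 135.6] 88.4
flask n 57 ray mean [ 0.6338 -0.0088  0.078 ] encl [ 0.6336 -0.0086  0.078 ] cloud [ 0.6339 -0.0087  0.0773] rect [634.2  -8.6] [20.5 22.9] 88.3
tray 2206 [609.3 194.3] [610.4 195.9] [247.6  86.4] 89.1
plate 1556 [ 584.5 -184.2] [ 584.7 -184.3] [117.  117.7] 0.9
red 115 [437.   17.9] [436.7  17.7] [31.1 30.9] 89.1
blue 117 [ 412.1 -302.7] [ 411.8 -303. ] [31. 31.] 88.0
lid 303 [399.3 287.9] [399.1 289.4] [61.4 60.7] 89.1
beaker 303 [429.5 152.8] [429.3 151.9] [60.6 45.9] 89.1
```

```bash
python3 - <<'E'
import cv2
i=cv2.imread("pics/top0.png")[110:260,110:370]
cv2.imwrite("pics/crop0.png",cv2.resize(i,None,fx=3,fy=3,interpolation=cv2.INTER_CUBIC))
E
```

```text
(no output)
```

View pics/crop0.png

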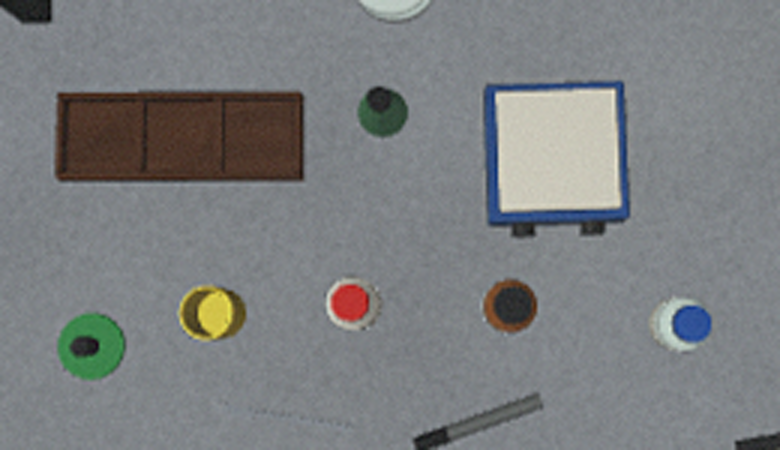

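The crop confirms this layout, with the tray's long axis within about 1° of world y. I'll align the tool's closing direction with world x while moving over to the beaker.

```bash
python3 -m creep '[[-0.6,0,0,1,1],[-0.6,0,0,1,1],[-0.6,0,0,1,1],[-0.6,0,0,1,1],[-0.6,0,0,1,1],[-0.6,0,0,1,1],[-0.6,0,0,1,1],[-0.6,0,0,1,1]]' 20
python3 -m creep '[[-0.6,0,0,1,1],[-0.6,0,0,1,1],[-0.6,0,0,1,1],[-0.6,0,0,1,1],[-0.6,0,0,1,1],[-0.6,0,0,1,1],[-0.6,0,0,1,1],[-0.6,0,0,1,1],[0,0,0,0,1]]'
```

```text
clock: 1.1
position: [0.4192, 0.4394, 0.2268]
ee_rot: [1.527, 2.746, 0.0]
force: [-0.3, 0.2, 0.1]
width: 0.998
gripper_force: 0.0
clock: 2.22
position: [0.4776, 0.258, 0.227]
ee_rot: [2.225, 2.218, -0.0]
force: [0.6, -0.1, 0.1]
width: 0.999
gripper_force: 0.0
```

```bash
python3 -m creep '[[-0.83,-0.4,0.6,0,1],[-0.83,-0.4,0.6,0,1],[-0.83,-0.4,0.6,0,1],[0,0,0.8,0,1],[0,0,0.8,0,1],[0,0,0.8,0,1],[0,0,0.5,0,1],[0,0,0.3,0,1],[0,0,0,0,1]]'
python3 -m creep '[[0,0,0,0,0.3],[0,0,0,0,0.3],[0,0,0,0,0.3],[0,0,0,0,0.3],[0,0,0,0,0.3]]' 20
```

```text
clock: 3.35
position: [0.4292, 0.161, 0.0263]
ee_rot: [-2.219, -2.224, 0.001]
force: [-0.4, 0.4, -0.2]
width: 0.998
gripper_force: 0.0
clock: 3.98
position: [0.4295, 0.161, 0.0269]
ee_rot: [-2.219, -2.224, -0.0]
force: [-1.5, -0.5, 2.8]
width: 0.573
gripper_force: 20.0
```

```bash
python3 -m creep '[[0,0,-0.5,0,0.3],[0,0,-0.9,0,0.3],[0,0,-0.9,0,0.3],[0,0,-0.8,0,0.3],[-0.78,0.35,0,0,0.3],[-0.78,0.35,0,0,0.3],[-0.78,0.35,0,0,0.3],[-0.78,0.35,0,0,0.3],[-0.78,0.35,0,0,0.3],[-0.78,0.35,0,0,0.3]]'
python3 -m creep '[[-0.78,0.35,0,0,0.3],[-0.78,0.35,0,0,0.3],[-0.78,0.35,0,0,0.3],[-0.78,0.35,0,0,0.3],[-0.78,0.35,0,0,0.3],[0,0,0,0,0.3],[0,0,0,0,0.3]]'
```

```text
clock: 5.22
position: [0.5139, -0.0272, 0.1505]
ee_rot: [-2.219, -2.223, 0.0]
force: [0.4, -0.5, -1.5]
width: 0.572
gripper_force: 20.0
clock: 6.1
position: [0.5836, -0.1814, 0.1502]
ee_rot: [-2.218, -2.223, 0.0]
force: [0.5, 0.9, -1.8]
width: 0.571
gripper_force: 20.0
```

```bash
python3 - <<'E'
from h import *
im=vision.get_image("side"); cv2.imwrite("pics/side1.png",im["pixels"][120:300,150:390])
i=vision.get_image("top"); np.save("top1.npy",i,allow_pickle=True)
print(readout.observe()["position"],readout.observe()["width"])
E
```

```text
[ 0.58376976 -0.18069924  0.15045393] 0.5743143282101782
```

```bash
python3 -m creep '[[0,0,0.6,0,0.3],[0,0,0.5,0,0.3],[0,0,0.25,0,0.3],[0,0,0.15,0,0.3],[0,0,0.05,0,0.3],[0,0,0,0,0.3]]'
```

```text
clock: 6.95
position: [0.5844, -0.1821, 0.0892]
ee_rot: [2.219, 2.223, 0.001]
force: [-0.2, -0.6, -0.5]
width: 0.571
gripper_force: 20.0
```

```bash
python3 -m creep '[[0,0,0.05,0,0.3],[0,0,0,0,0.3],[0,0,0,0,1],[0,0,0,0,1],[0,0,0,0,1],[0,0,-0.5,0,1],[0,0,-0.9,0,1],[0,0,-0.9,0,1],[0,0,-0.5,0,1]]'
python3 - <<'E'
from h import *
im=np.load("top0.npy",allow_pickle=True).item(); P=cloud(im)
m=(P[...,2]>.034)&(P[...,2]<.05); m[:210]=0;m[240:]=0;m[:,:120]=0;m[:,160:]=0
print("knob",circ(im,m,.042),P[m].mean(0)); 
E
```

```text
clock: 8.07
position: [0.5847, -0.1824, 0.2008]
ee_rot: [2.218, 2.222, 0.002]
force: [0.1, 0.4, 0.1]
width: 1.002
gripper_force: 0.0
knob (array([0.3982, 0.2891, 0.042 ]), array([0.398 , 0.2888, 0.042 ]), 39) [0.39815233 0.28936307 0.04128499]
```

```bash
python3 -m creep '[[0.91,-0.36,0,0,0.6],[0.91,-0.36,0,0,0.6],[0.91,-0.36,0,0,0.6],[0.91,-0.36,0,0,0.6],[0.91,-0.36,0,0,0.6],[0.91,-0.36,0,0,0.6],[0.91,-0.36,0,0,0.6],[0.91,-0.36,0,0,0.6],[0.91,-0.36,0,0,0.6],[0.91,-0.36,0,0,0.6],[0.91,-0.36,0,0,0.6],[0.91,-0.36,0,0,0.6]]'
python3 -m creep '[[0.87,-0.35,0.5,0,0.6],[0,0,0.8,0,0.6],[0,0,0.8,0,0.6],[0,0,0.8,0,0.6],[0,0,0,0,0.6],[0,0,0,0,0.6]]'
cat > look.py <<'E'
from h import *
import sys
# circle fits of the tops: name, pixel box around, z
im=vision.get_image("top"); P=cloud(im); print(readout.observe()["position"].round(4) if hasattr(readout.observe()["position"],"round") else readout.observe()["position"])
for a in sys.argv[1:]:
    x,y,z,r=map(float,a.split(","))
    m=(abs(P[...,2]-z)<.005)&(np.hypot(P[...,0]-x,P[...,1]-y)<r)
    if m.sum()>5: c,s,_=cv2.minAreaRect((P[m][:,:2]*1000).astype(np.float32)); print(a,"n",m.sum(),"mean",(P[m].mean(0)*1000).round(1),"encl",circ(im,m,z)[1],"rect",np.round(c,1),np.round(s,1))
    else: print(a,"nothing",m.sum())
cv2.imwrite("pics/last_top.png",cv2.resize(im["pixels"][110:260,110:370],None,fx=3,fy=3))
E
python3 look.py .584,-.184,.135,.04 .584,-.184,.06,.12
```

```text
clock: 9.57
position: [0.4099, 0.2555, 0.1989]
ee_rot: [2.219, 2.223, 0.001]
force: [-0.1, -0.4, -0.4]
width: 0.599
gripper_force: 0.0
clock: 10.32
position: [0.3969, 0.2895, 0.0837]
ee_rot: [2.22, 2.223, 0.001]
force: [0.2, -0.1, 0.2]
width: 0.603
gripper_force: 0.0
[0.3972 0.2897 0.084 ]
.584,-.184,.135,.04 n 67 mean [ 583.8 -183.4  134.6] encl [ 0.584  -0.1837  0.135 ] rect [ 584.  -183.8] [48.1 50.2]
.584,-.184,.06,.12 n 1345 mean [ 581.7 -183.3   60. ] encl [ 0.5833 -0.1843  0.06  ] rect [ 584.4 -184.8] [119.9 120.1]
```

```bash
python3 -m creep '[[0,0,0.8,0,0.6],[0,0,0.6,0,0.6],[0,0,0.35,0,0.6],[0,0,0,0,0.6],[0,0,0,0,0.1],[0,0,0,0,0.1],[0,0,0,0,0.1],[0,0,0,0,0.1],[0,0,0,0,0.1]]' 20
```

```text
clock: 11.5
position: [0.3966, 0.2893, 0.013]
ee_rot: [-2.219, -2.224, -0.001]
force: [-0.2, -0.1, 4.1]
width: 0.213
gripper_force: 20.0
```

```bash
python3 -m creep '[[0,0,-0.5,0,0.1],[0,0,-0.9,0,0.1],[0,0,-0.9,0,0.1],[0,0,-0.9,0,0.1],[-0.5,0.2,-0.9,0,0.1],[-0.9,0.36,-0.1,0,0.1],[-0.9,0.36,0,0,0.1],[-0.9,0.36,0,0,0.1],[-0.9,0.36,0,0,0.1],[-0.9,0.36,0,0,0.1],[-0.9,0.36,0,0,0.1],[-0.9,0.36,0,0,0.1]]'
python3 -m creep '[[-0.9,0.36,0,0,0.1],[-0.9,0.36,0,0,0.1],[-0.9,0.36,0,0,0.1],[-0.9,0.36,0,0,0.1],[-0.9,0.36,0,0,0.1],[-0.52,0.17,0,0,0.1],[0,0,0,0,0.1],[0,0,0,0,0.1]]'
python3 look.py .584,-.184,.18,.05
```

```text
clock: 13.0
position: [0.5058, 0.0163, 0.1806]
ee_rot: [-2.219, -2.223, 0.0]
force: [0.7, 1.1, 0.1]
width: 0.213
gripper_force: 20.0
clock: 14.0
position: [0.5846, -0.1816, 0.1804]
ee_rot: [-2.217, -2.224, -0.001]
force: [-0.9, -0.2, -0.8]
width: 0.211
gripper_force: 20.0
[ 0.5847 -0.1813  0.1805]
.584,-.184,.18,.05 nothing 0
```

```bash
python3 -m creep '[[-0.05,0,0.3,0,0.1],[0,0,0.25,0,0.1],[0,0,0.15,0,0.1],[0,0,0.06,0,0.1],[0,0,0.02,0,0.1],[0,0,0,0,0.1]]'
python3 - <<'E'
from h import *
im=vision.get_image("side"); cv2.imwrite("pics/side2.png",cv2.resize(im["pixels"][120:270,200:400],None,fx=4,fy=4))
E
```

```text
clock: 14.8
position: [0.5851, -0.1853, 0.1497]
ee_rot: [2.219, 2.223, 0.0]
force: [0.2, -1.0, -0.3]
width: 0.215
gripper_force: 20.0
```

View pics/side2.png

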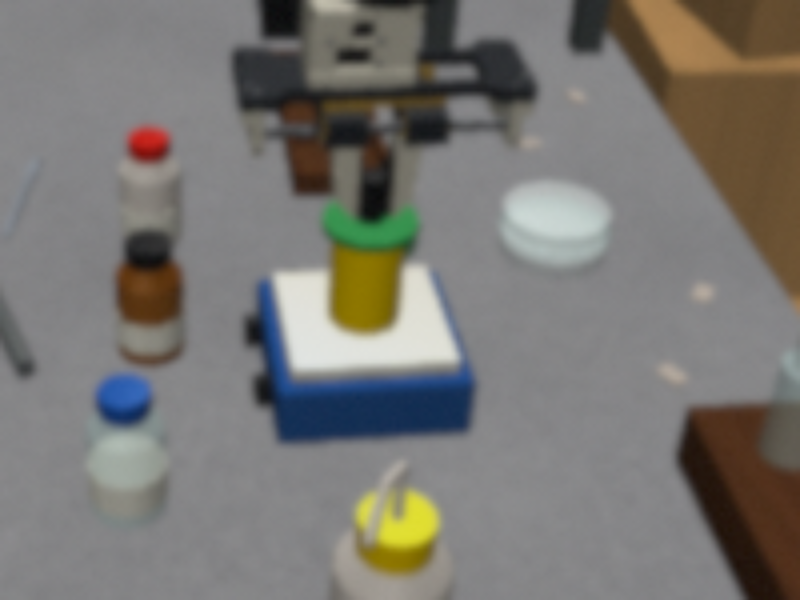

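The side crop shows the lid just above the beaker (370,230), level and centred. I'll lower it the last 2 mm, release, then check.

```bash
python3 -m creep '[[0.03,-0.01,0.02,0,0.1],[0,0,0.03,0,0.1],[0,0,0,0,0.1],[0,0,0,0,0.5],[0,0,0,0,0.5],[0,0,0,0,0.5],[0,0,-0.5,0,0.6],[0,0,-0.9,0,1]]'
python3 -m creep '[[0.4,-0.9,-0.2,0,1],[0.4,-0.9,0,0,1],[0.4,-0.9,0,0,1],[0.4,-0.9,0,0,1],[0,0,0,0,1],[0,0,0,0,1]]'
python3 look.py .584,-.184,.141,.05 .584,-.184,.177,.03 .431,-.1335,.098,.03 .411,-.302,.098,.03 .4365,.019,.098,.03
```

```text
clock: 15.85
position: [0.5836, -0.1837, 0.2028]
ee_rot: [-2.218, -2.222, 0.003]
force: [0.2, 0.1, 0.1]
width: 0.66
gripper_force: 0.0
clock: 16.6
position: [0.4413, -0.1205, 0.2119]
ee_rot: [2.218, 2.223, 0.002]
force: [0.6, 0.0, 0.1]
width: 1.002
gripper_force: 0.0
[ 0.4415 -0.1207  0.2118]
.584,-.184,.141,.05 n 398 mean [ 585.3 -182.6  140.8] encl [ 0.5847 -0.1824  0.141 ] rect [ 585.4 -182.3] [66.3 65.3]
.584,-.184,.177,.03 n 43 mean [ 584.1 -181.9  176.7] encl [ 0.5843 -0.1824  0.177 ] rect [ 584.6 -181.8] [18.9 16.3]
.431,-.1335,.098,.03 nothing 0
.411,-.302,.098,.03 n 127 mean [ 411.  -302.2   97.8] encl [ 0.4113 -0.3025  0.098 ] rect [ 411.2 -302. ] [33.6 34.1]
.4365,.019,.098,.03 n 124 mean [436.6  19.1  97.7] encl [0.4365 0.0191 0.098 ] rect [436.7  19.2] [34.2 31.1]
```

```bash
python3 -m creep '[[-0.32,-0.25,0.4,0,1],[0,0,0.8,0,1],[0,0,0.9,0,1],[0,0,0.9,0,1],[0,0,0.7,0,1],[0,0,0.4,0,1],[0,0,0.2,0,1],[0,0,0,0,1],[0,0,0,0,0.3],[0,0,0,0,0.3],[0,0,0,0,0.3],[0,0,0,0,0.3]]' 25
python3 -m creep '[[0,0,0,0,0.3]]'
```

```text
clock: 18.15
position: [0.4306, -0.1331, 0.0398]
ee_rot: [2.219, 2.224, 0.001]
force: [0.0, -0.9, -0.2]
width: 0.612
gripper_force: 0.0
clock: 18.27
position: [0.4305, -0.1331, 0.0397]
ee_rot: [2.219, 2.223, 0.0]
force: [-0.6, 0.5, 2.1]
width: 0.556
gripper_force: 25.0
```

```bash
python3 -m creep '[[0,0,-0.5,0,0.3],[0,0,-0.9,0,0.3],[0,0,-0.9,0,0.3],[0,0,-0.7,0,0.3],[0.7,0.5,0,0,0.3],[0.7,0.5,0,0,0.3],[0.7,0.5,0,0,0.3],[0.7,0.5,0,0,0.3],[0.7,0.5,0,0,0.3],[0.7,0.5,0,0,0.3],[0.7,0.5,0,0,0.3],[0.7,0.5,0,0,0.3]]'
python3 -m creep '[[0.65,0.5,0,0,0.3],[0,0,0,0,0.3],[0,0,0,0,0.3]]'
python3 - <<'E'
from h import *
im=np.load("top0.npy",allow_pickle=True).item(); P=cloud(im)
m=(P[...,2]>.0215)&(P[...,2]<.03)&(P[...,0]>.55)&(P[...,0]<.67)&(P[...,1]>.05)&(P[...,1]<.34)
q=(P[m][:,:2]*1000).astype(np.float32); c,s,a=cv2.minAreaRect(q); print(len(q),c,s,a)
for lo,hi in((.1,.3),):
  for xs in((.55,.585),(.635,.67)):
    k=m&(P[...,0]>xs[0])&(P[...,0]<xs[1])&(P[...,1]>lo-.01)&(P[...,1]<hi); p=np.polyfit(P[k][:,1],P[k][:,0],1); print(k.sum(),p,np.polyval(p,.198))
k=m&(P[...,0]>.585)&(P[...,0]<.635); print(np.histogram(P[k][:,1],bins=np.arange(.06,.335,.005)))
E
```

```text
clock: 19.77
position: [0.5901, 0.0921, 0.1591]
ee_rot: [-2.219, -2.223, 0.001]
force: [0.4, -1.2, -1.5]
width: 0.552
gripper_force: 25.0
clock: 20.15
position: [0.6093, 0.1165, 0.159]
ee_rot: [-2.22, -2.223, 0.002]
force: [-0.4, -0.3, -1.4]
width: 0.559
gripper_force: 25.0
595 (610.46533203125, 197.71661376953125) (249.57904052734375, 87.61492156982422) 89.1246337890625
201 [0.0150794  0.56776268] 0.5707484055810439
157 [0.01081033 0.64850004] 0.6506404827178998
(array([ 0,  0,  3, 29,  0,  0,  0,  0,  0,  0,  0,  0,  0,  0,  0,  0,  0,
        0,  3, 20, 11,  0,  0,  0,  0,  0,  0,  0,  0,  0,  0,  0,  0,  0,
       11, 13, 10,  0,  0,  0,  0,  0,  0,  0,  0,  0,  0,  0,  0,  0,  4,
       29,  6,  0]), array([0.06 , 0.065, 0.07 , 0.075, 0.08 , 0.085, 0.09 , 0.095, 0.1  ,
       0.105, 0.11 , 0.115, 0.12 , 0.125, 0.13 , 0.135, 0.14 , 0.145,
       0.15 , 0.155, 0.16 , 0.165, 0.17 , 0.175, 0.18 , 0.185, 0.19 ,
       0.195, 0.2  , 0.205, 0.21 , 0.215, 0.22 , 0.225, 0.23 , 0.235,
       0.24 , 0.245, 0.25 , 0.255, 0.26 , 0.265, 0.27 , 0.275, 0.28 ,
       0.285, 0.29 , 0.295, 0.3  , 0.305, 0.31 , 0.315, 0.32 , 0.325,
       0.33 ]))
```

```bash
python3 -m creep '[[0,0,0.6,0,0.3],[0,0,0.7,0,0.3],[0,0,0.7,0,0.3],[0,0,0.4,0,0.3],[0,0,0.2,0,0.3],[0,0,0.12,0,0.3],[0,0,0,0,0.3],[0,0,0.03,0,0.3],[0,0,0,0,0.3]]'
```

```text
clock: 21.28
position: [0.6101, 0.1173, 0.0499]
ee_rot: [2.219, 2.223, 0.001]
force: [0.3, -0.4, -1.4]
width: 0.553
gripper_force: 25.0
```

```bash
python3 -m creep '[[0,0,0.03,0,0.3],[0,0,0.02,0,0.3],[0,0,0,0,0.3],[0,0,0,0,1],[0,0,0,0,1],[0,0,0,0,1],[0,0,-0.5,0,1],[0,0,-0.9,0,1],[0,0,-0.9,0,1],[0,0,-0.9,0,1]]'
python3 -m creep '[[-0.87,-0.41,0,0,1],[-0.87,-0.41,0,0,1],[-0.87,-0.41,0,0,1],[-0.87,-0.41,0,0,1],[-0.87,-0.41,0,0,1],[-0.87,-0.41,0,0,1],[-0.87,-0.41,0,0,1],[-0.87,-0.41,0,0,1],[-0.87,-0.41,0,0,1],[-0.87,-0.41,0,0,1],[-0.87,-0.41,0,0,1],[-0.87,-0.41,0,0,1]]'
python3 -m creep '[[0,0,0,0,1],[0,0,0,0,1]]'
python3 look.py .61,.117,.106,.04 .585,-.182,.141,.05
```

```text
clock: 22.52
position: [0.6098, 0.1172, 0.1767]
ee_rot: [2.219, 2.223, 0.0]
force: [-0.6, 0.2, -0.6]
width: 1.001
gripper_force: 0.0
clock: 24.02
position: [0.4133, -0.3018, 0.1757]
ee_rot: [2.219, 2.223, 0.0]
force: [-0.2, -0.6, -0.3]
width: 0.999
gripper_force: 0.0
clock: 24.28
position: [0.4141, -0.3003, 0.1755]
ee_rot: [-2.219, -2.223, -0.001]
force: [0.6, 0.1, -0.4]
width: 1.001
gripper_force: 0.0
[ 0.4144 -0.2998  0.1754]
.61,.117,.106,.04 n 122 mean [609.9 115.8 105.7] encl [0.6096 0.1156 0.106 ] rect [609.8 115.2] [34.6 34.1]
.585,-.182,.141,.05 n 409 mean [ 584.1 -181.8  141. ] encl [ 0.5848 -0.1824  0.141 ] rect [ 585.2 -182.3] [64.4 67. ]
```

```bash
python3 -m creep '[[-0.06,-0.08,0.4,0,1],[0,0,0.8,0,1],[0,0,0.8,0,1],[0,0,0.7,0,1],[0,0,0.4,0,1],[0,0,0.28,0,1],[0,0,0,0,1],[0,0,0,0,0.3],[0,0,0,0,0.3],[0,0,0,0,0.3],[0,0,0,0,0.3],[0,0,0,0,0.3]]'
python3 -m creep '[[0,0,0,0,0.3]]'
```

```text
clock: 25.82
position: [0.4108, -0.3032, 0.0405]
ee_rot: [2.219, 2.223, 0.0]
force: [-1.4, 0.6, 3.1]
width: 0.561
gripper_force: 25.0
clock: 25.95
position: [0.4107, -0.3032, 0.0404]
ee_rot: [2.219, 2.223, 0.0]
force: [-0.9, 0.7, 4.3]
width: 0.559
gripper_force: 25.0
```

```bash
python3 -m creep '[[0,0,-0.5,0,0.3],[0,0,-0.9,0,0.3],[0,0,-0.9,0,0.3],[0,0,-0.9,0,0.3],[0.9,0.31,-0.1,0,0.3],[0.9,0.31,0,0,0.3],[0.9,0.31,0,0,0.3],[0.9,0.31,0,0,0.3],[0.9,0.31,0,0,0.3],[0.9,0.31,0,0,0.3],[0.9,0.31,0,0,0.3],[0.9,0.31,0,0,0.3]]'
python3 -m creep '[[0.9,0.31,0,0,0.3],[0.9,0.31,0,0,0.3],[0.9,0.31,0,0,0.3],[0.9,0.31,0,0,0.3],[0.9,0.31,0,0,0.3],[0.9,0.31,0,0,0.3],[0.9,0.31,0,0,0.3],[0.9,0.31,0,0,0.3],[0,0,0,0,0.3],[0,0,0,0,0.3]]'
```

```text
clock: 27.45
position: [0.5093, -0.0137, 0.172]
ee_rot: [-2.219, -2.223, 0.001]
force: [0.8, -0.3, -1.7]
width: 0.561
gripper_force: 25.0
clock: 28.7
position: [0.6076, 0.2723, 0.1716]
ee_rot: [2.219, 2.223, -0.003]
force: [-0.4, -1.0, -2.7]
width: 0.562
gripper_force: 25.0
```

```bash
python3 -m creep '[[0.15,0.09,0,0,0.3],[0,0,0.7,0,0.3],[0,0,0.8,0,0.3],[0,0,0.7,0,0.3],[0,0,0.4,0,0.3],[0,0,0.25,0,0.3],[0,0,0.12,0,0.3],[0,0,0,0,0.3],[0,0,0.05,0,0.3],[0,0,0,0,0.3]]'
```

```text
clock: 29.95
position: [0.6118, 0.2794, 0.0519]
ee_rot: [2.219, 2.224, 0.001]
force: [0.1, 0.6, -2.1]
width: 0.564
gripper_force: 25.0
```

```bash
python3 -m creep '[[0,0,0.05,0,0.3],[0,0,0.03,0,0.3],[0,0,0,0,0.3],[0,0,0,0,1],[0,0,0,0,1],[0,0,0,0,1],[0,0,-0.5,0,1],[0,0,-0.9,0,1],[0,0,-0.9,0,1],[0,0,-0.9,0,1]]'
python3 -m creep '[[-0.81,-0.55,0,0,1],[-0.81,-0.55,0,0,1],[-0.81,-0.55,0,0,1],[-0.81,-0.55,0,0,1],[-0.81,-0.55,0,0,1],[-0.81,-0.55,0,0,1],[-0.81,-0.55,0,0,1],[-0.81,-0.55,0,0,1],[0,0,0,0,1],[0,0,0,0,1]]'
python3 look.py .61,.117,.106,.04 .61,.279,.106,.04
```

```text
clock: 31.2
position: [0.6119, 0.2791, 0.1792]
ee_rot: [2.219, 2.223, 0.002]
force: [1.2, -0.5, 0.4]
width: 1.005
gripper_force: 0.0
clock: 32.45
position: [0.437, 0.0201, 0.1773]
ee_rot: [2.219, 2.223, 0.003]
force: [1.0, 0.0, -0.4]
width: 0.998
gripper_force: 0.0
[0.437  0.0204 0.1771]
.61,.117,.106,.04 n 121 mean [609.9 115.5 105.6] encl [0.6098 0.1157 0.106 ] rect [609.9 115.4] [32.5 34.1]
.61,.279,.106,.04 n 124 mean [611.1 278.1 105.8] encl [0.6116 0.2777 0.106 ] rect [611.3 278.8] [32.4 33.8]
```

Both end bottles are standing well. Next is the red one.

```bash
python3 -m creep '[[-0.03,0,0.4,0,1],[0,0,0.8,0,1],[0,0,0.8,0,1],[0,0,0.7,0,1],[0,0,0.4,0,1],[0,0,0.3,0,1],[0,0,0,0,1],[0,0,0,0,0.3],[0,0,0,0,0.3],[0,0,0,0,0.3],[0,0,0,0,0.3],[0,0,0,0,0.3]]'
python3 -m creep '[[0,0,0,0,0.3],[0,0,-0.5,0,0.3],[0,0,-0.9,0,0.3],[0,0,-0.9,0,0.3],[0,0,-0.9,0,0.3],[0,0,-0.1,0,0.3]]'
```

```text
clock: 34.0
position: [0.4362, 0.0185, 0.0405]
ee_rot: [2.219, 2.224, 0.0]
force: [-0.1, 0.7, 2.7]
width: 0.561
gripper_force: 25.0
clock: 34.75
position: [0.4373, 0.0187, 0.1741]
ee_rot: [2.218, 2.223, 0.006]
force: [0.7, 0.1, -1.3]
width: 0.56
gripper_force: 25.0
```

```bash
python3 -m creep '[[0.74,0.72,0,0,0.3],[0.74,0.72,0,0,0.3],[0.74,0.72,0,0,0.3],[0.74,0.72,0,0,0.3],[0.74,0.72,0,0,0.3],[0.74,0.72,0,0,0.3],[0,0,0,0,0.3],[0,0,0,0,0.3]]'
```

```text
clock: 35.75
position: [0.6076, 0.1955, 0.1707]
ee_rot: [-2.219, -2.223, 0.004]
force: [-0.9, -0.7, -1.2]
width: 0.557
gripper_force: 25.0
```

```bash
python3 -m creep '[[0.04,0.05,0,0,0.3],[0,0,0.7,0,0.3],[0,0,0.8,0,0.3],[0,0,0.7,0,0.3],[0,0,0.4,0,0.3],[0,0,0.25,0,0.3],[0,0,0.12,0,0.3],[0,0,0,0,0.3],[0,0,0.05,0,0.3],[0,0,0,0,0.3]]'
```

```text
clock: 37.0
position: [0.6107, 0.1981, 0.0519]
ee_rot: [2.219, 2.223, 0.001]
force: [0.3, -0.3, -1.3]
width: 0.562
gripper_force: 25.0
```

Lower the last 3.5 mm, release, go up, then retreat towards the robot clear of everything.

```bash
python3 -m creep '[[0,0,0.05,0,0.3],[0,0,0.03,0,0.3],[0,0,0,0,0.3],[0,0,0,0,1],[0,0,0,0,1],[0,0,0,0,1],[0,0,-0.5,0,1],[0,0,-0.9,0,1],[0,0,-0.9,0,1],[0,0,-0.9,0,1],[0,0,-0.9,0,1]]'
python3 -m creep '[[0.5,-0.8,0,0,1],[0.5,-0.8,0,0,1],[0.5,-0.8,0,0,1],[0.5,-0.8,0,0,1],[0.5,-0.8,0,0,1],[0,0,0,0,1],[0,0,0,0,1]]'
python3 look.py .61,.117,.106,.04 .611,.279,.106,.04 .6105,.198,.106,.04 .585,-.182,.141,.05 .585,-.182,.177,.03 .634,-.009,.078,.03
python3 - <<'E'
from h import *
im=vision.get_image("side"); a=cv2.resize(im["pixels"][90:310,200:360],None,fx=2.5,fy=2.5); b=cv2.resize(cv2.imread("pics/last_top.png"),(400,230))
o=np.zeros((560,800,3),np.uint8); o[:a.shape[0],:400]=a[:560]; o[:230,400:]=b; cv2.imwrite("pics/final.png",o)
E
```

```text
clock: 38.38
position: [0.6107, 0.1978, 0.2152]
ee_rot: [2.219, 2.223, 0.002]
force: [0.4, 0.2, 0.1]
width: 1.0
gripper_force: 0.0
clock: 39.25
position: [0.4511, 0.2974, 0.2134]
ee_rot: [2.219, 2.223, 0.002]
force: [0.2, -0.1, 0.1]
width: 1.0
gripper_force: 0.0
[0.4514 0.297  0.2132]
.61,.117,.106,.04 n 124 mean [609.9 115.6 105.7] encl [0.6096 0.1156 0.106 ] rect [610.2 115.8] [33.3 34.2]
.611,.279,.106,.04 n 121 mean [611.2 278.4 106.1] encl [0.6115 0.278  0.106 ] rect [611.4 278.4] [34.4 33. ]
.6105,.198,.106,.04 n 121 mean [610.6 198.1 105.9] encl [0.6106 0.198  0.106 ] rect [610.6 198.5] [33.1 32. ]
.585,-.182,.141,.05 n 412 mean [ 584.3 -181.7  140.8] encl [ 0.5848 -0.1824  0.141 ] rect [ 585.1 -182.3] [64.2 66.6]
.585,-.182,.177,.03 n 41 mean [ 584.5 -181.8  176.8] encl [ 0.5845 -0.1823  0.177 ] rect [ 585.  -182.1] [16.7 17.4]
.634,-.009,.078,.03 n 53 mean [634.5  -8.8  77.6] encl [ 0.6342 -0.0091  0.078 ] rect [634.4  -8.5] [21.8 20.8]
```

View pics/final.png

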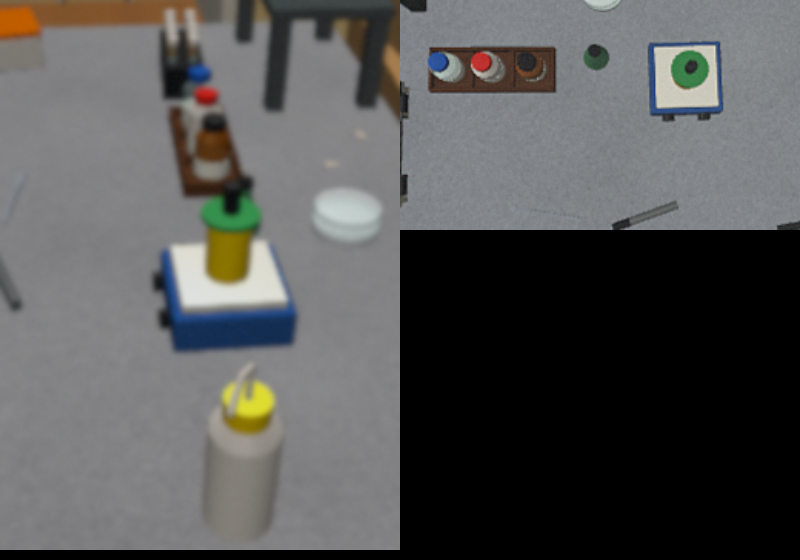

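The final view shows the lid square on the beaker in the middle of the plate (230,215). The blue, red and amber bottles stand upright in the tray, the flask and wash bottle haven't moved, and the arm is clear.

```bash
python3 -c "
from cell import sign_off; print(sign_off())"
```

```text
the job is handed in; nothing more can be done
None
```

The bench is set up as asked and handed in at about 39 s: the lidded beaker is on the stirrer plate, lid about 1.5 mm off the beaker's centre, the amber, red and blue bottles are in their compartments, and the flask and wash bottle were left alone.

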